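Clear and pop open the touch-latch flap of the tea station

TASK

On the low steel serving station, slide the tea tin off the flap it stands on, onto the plain deck between the two flaps, without picking it up; it must stay upright. Then press that flap down near its free edge, on the round mark, until its touch catch lets go, and let it spring up ajar, finishing with your fingers clear of it. Leave the other flap with the cup on it shut, and leave the cup, the shaker and everything else around where they are.

Things in the scene. Friction and masses are not known exactly. Their poses are not given: they have to be found in the camera images.
- station: plain middle deck of a low fixed metal serving station, 240 mm deep (its x) by 150 wide (its y), 70 mm high. Origin under its centre, on the counter; x points to the station's back (away from the robot, turned up to 0.3 rad), y left, z up. A flap unit of equal height adjoins it, flush, left and right. The flaps lie from 98 to 224 mm sideways of the origin, x from -68 to +52 mm.
- unit_a: the flap unit that carries the tin, on the left or the right of the middle deck (it varies): fixed, 240 x 170 mm, 70 mm high, centred 161 mm sideways of the station's origin. Origin under its centre, on the counter, axes as the station's.
- tin: closed round steel tea tin, 68 mm diameter (71 mm at its cap), 70 mm tall, 0.17 to 0.35 kg, standing loose on flap_a, near its middle. Origin at the centre of its underside, z up; its yaw means nothing.
- flap_a_spot (a point): centre of the round mark (22 mm across) on top of the tin's flap, where to press: 25 mm from the free edge (the one towards the robot), mid-width, 95 mm from the hinge line at the flap's back. Flush with the deck, 70 mm above the counter, when shut. Axes as the station's while shut. Moves with the flap.
- flap_a (a joint): angle (rad) of the tin's flap, a 120 x 124 mm steel plate: 0 shut, negative pressed in (stop at -0.06: 5.7 mm down at the mark), positive open. Pressing the mark takes about 5 N to start, 9 N to reach the stop; the touch catch lets go once it is 4 mm down; as the finger rises the spring swings the flap to 0.45 rad (free edge 52 mm above the deck), where it stays.
- flap_b (a joint): angle (rad) of the other, identical flap, on which the cup stands: 0 shut; it must stay shut.
- cup: white mug, 68 mm across, 65 mm tall with a side handle, standing on flap_b. Origin at the centre of its underside. Leave alone.
- shaker: small glass shaker with a steel cap, 36 mm diameter, 75 mm tall, on the middle deck near its back edge, about 90 mm behind the station's origin. Origin at the centre of its underside. Leave alone.
- soap: white detergent bottle, 68 mm diameter, 200 mm tall, on the counter to the left of the station. Origin at the centre of its underside. Leave alone.
- bowl: white bowl, 130 mm across, 50 mm tall, on the counter to the left. Origin at the centre of its underside. Leave alone.
- jar: amber glass jar, 70 mm diameter, 100 mm tall, on the counter to the right. Origin at the centre of its underside. Leave alone.
- glass: drinking glass, 60 mm across, 85 mm tall, on the counter to the right, nearer the robot than the station. Origin at the centre of its underside. Leave alone.
- spatula: spatula lying on the white chopping board on the counter to the right. Leave alone.
Things that resemble listed ones, but are neither listed nor needed, are in the scene too. What is shaped like the tin but purple or turquoise is not meant.

How it is judged:
On the way, in this order (a step that is already met when the one before it is completed fails the run):
1. the tin stands upright on the plain deck between the flaps, wholly off both, while its flap is still shut (y of tin in the frame of station between -0.062 and 0.062 m and angle between tin's own z axis and vertical below 0.1 rad and linear speed of tin below 0.02 m/s and value of joint flap_a below 0.05 rad), for 0.2 s.
2. the flap's catch has let go and it has sprung ajar (value of joint flap_a above 0.3 rad), for 0.2 s.
At the end, for the whole second after the job is handed in: The flap that carried the tin is ajar (over 0.3 rad), the other shut (under 0.03 rad); the tin stands upright and at rest on the plain deck between the flaps, its centre within 62 mm sideways and 120 mm fore and aft of the deck's centre, tilt under 0.1 rad (value of joint flap_a above 0.3 rad and value of joint flap_b below 0.03 rad and y of tin in the frame of station between -0.062 and 0.062 m and x of tin in the frame of station between -0.12 and 0.12 m and height (world z) of tin between 0.065 and 0.075 m and angle between tin's own z axis and vertical below 0.1 rad and linear speed of tin below 0.02 m/s); the robot touches nothing.
It fails at once if the tin is lifted more than 12 mm off the deck (height (world z) of tin above 0.082 m).
It fails at once if the tin is tipped by more than 0.4 rad or falls off the deck (angle between tin's own z axis and vertical above 0.4 rad or height (world z) of tin below 0.055 m).
It fails at once if the other flap is released (value of joint flap_b above 0.08 rad).
It fails at once if the cup or the shaker is moved more than 20 mm (distance of any of cup, shaker from where it was at the start of the episode above 0.02 m).
It fails at once if another thing on the counter is moved more than 30 mm (distance of any of soap, bowl, jar, glass, spatula from where it was at the start of the episode above 0.03 m).
It also fails if it takes over 45 s, if anything falls off the work surface, if the arm or the gripper's body presses on something with over 40 N, if the wrist force passes 120 N, or if a joint passes its speed limit or range.

ROBOT

A 6-joint arm with a two-finger parallel gripper is mounted at the origin on the work surface. World frame = base frame: x ahead of the robot, y to its left, z up, the work surface at z = 0. Lengths are in m, angles in rad, forces in N, time in s.
With the tool pointing down it reaches from about 0.375 to 0.925 m from the base axis. Payload 5.7 kg.
Tool frame: the origin (TCP) lies at the very end of the fingers, on their centre line; the grasp point (between the pads) lies 19 mm behind it; z points along the fingers, y is the direction in which the jaws open and shut (so a half turn about z gives the same grasp; the last joint's range is limited). The gripper opens to 88 mm and grips with 3 to 60 N. Pads are 20 mm wide; open, the fingers measure 115 mm over their backs; the gripper's body (75 mm by 178 mm) begins 61 mm behind the grasp point.
Start: joints at [0.991, 0.359, 1.51, -0, 1.272, -0.115], TCP at [0.269, 0.536, 0.223] pointing down, gripper open.
Joint ranges: [-2.97, 2.97], [-1.01, 2.36], [0.21, 2.38], [-0.96, 4.11], [0.2, 2.71], [-2.98, 2.98]. Speed limits (rad/s): [2.39, 2.39, 3.14, 3.14, 3.14, 3.14].

INTERFACE

Orientations are given as [roll, pitch, yaw] about the fixed x, y, z axes, in that order (R = Rz(yaw) Ry(pitch) Rx(roll)).
In Python, from cell import monitor, capture, calibration, env gives the robot as it stands. The module is installed in compiled form; this text tells all that it offers.
- The arm moves only by the tool drive_tool, never from a script. Its argument "series" is a list of rows, each a list of 3 entries, a list of its own where there are three numbers: the finger opening in mm, from 0 to 87.8, then the shift along the tool's x, y, z in units of 30 mm (1.0 is 30 mm), then the turn, a rotation vector about the tool's x, y, z in degrees. In form: [[claw, [x, y, z], [ax, ay, az]], ...]. A call has 1 to 20 rows; each row shifts and turns the commanded pose from where the row before left it, along the tool's axes as they then stand; what a row does not reach is not made up. A row lasts 1/8 s, in which the tool goes at most 62.5 mm and 10.7 degrees, less where a joint would pass 70% of its speed; a pose out of reach is approached as far as the arm can. A call is refused whole if a number of a shift passes 1 or a number of a turn 10.7, either way. A call with a gripper value outside its range is refused whole. The fingers move at their own pace and stop on an object; the grip force is fixed at half the most. Time passes only in rows, so rows that do not move let the fingers close. It gives the time, the measured TCP pose, the force and the opening at its end, in the units of the state.
- monitor.state(): the state, without advancing time (a new reading comes with each control period).
- capture(name): name is "side" or "top"; returns the picture (480x640x3 uint8, red, green, blue); there is no depth.
- calibration(name): a dict with "intrinsics" (3x3 intrinsics, pixels), "dist" ([k1, k2, p1, p2, k3] as OpenCV has them; the pictures are not rectified), "rvec" (rotation vector, rad) and "tvec" (3), from world to camera coordinates, as OpenCV has them. Camera axes: x right, y down, z forward; pixel columns grow to the right and rows downward; lengths in m; the calibration is good to about 2 mm. A picture is of the moment at which its call begins. calibration takes no time and is no camera call.
- env.hand_in(): hands the job in, once; it reports no verdict.
The state is a dict: "time_s": time; "joint_positions": joint angles; "qvel": joint speeds; "effort": joint torques, N m; "position": TCP position; "ee_rot": TCP orientation; "ft_force": force on the tool from outside, world axes, zero at the start; "torque": the same for the moment, N m; "width": finger opening in m.
Only numpy, scipy, OpenCV 4.12 (cv2) and the standard library are available. Lean on these libraries where they do the work, as an engineer would, in place of code of your own. Each camera call takes 0.05 s, during which the arm holds its last target.

## Working session

There is one attempt and no reset: what is moved stays moved. The work goes in short steps, Python scripts to look and compute and a tool call to move; the robot and the scene stay as the last step left them, time stands still between calls to the robot, and variables do not carry over. Pictures are saved under pics/ and viewed, and the job is handed in when it is done.

Besides the shell and the picture viewer there is one more tool, called as a command line: name --argument value ..., lists and objects as JSON in quotes. drive_tool: Moves the arm, as the interface text tells. Its arguments: {"type":"object","properties":{"series":{"type":"array"}},"required":["series"]}

```bash
mkdir -p pics; cat > h.py <<'E'
import numpy as np, cv2
from cell import monitor, capture, calibration, env
def save(img,n): cv2.imwrite('pics/'+n+'.png',img[:,:,::-1])
def cal(n):
    c=calibration(n); K=np.array(c['intrinsics'],float);d=np.array(c['dist'],float)
    R,_=cv2.Rodrigues(np.array(c['rvec'],float)); t=np.array(c['tvec'],float).ravel(); return K,d,R,t
def onz(n,uv,z):
    K,d,R,t=cal(n)
    p=cv2.undistortPoints(np.array(uv,float).reshape(-1,1,2),K,d).reshape(-1,2)
    r=np.c_[p,np.ones(len(p))]@R; o=-R.T@t
    return o+r*((z-o[2])/r[:,2])[:,None]
def proj(n,P):
    K,d,R,t=cal(n); return cv2.projectPoints(np.array(P,float).reshape(-1,3),cv2.Rodrigues(R)[0],t,K,d)[0].reshape(-1,2)
E
python3 - <<'E'
from h import *
for n in('top','side'):
    save(capture(n),n+'0'); K,d,R,t=cal(n); print(n,-R.T@t,K[0,0])
print(monitor.state())
E
```

```text
top [ 0.45651898 -0.01635783  1.19891089] 435.9306003884149
side [ 0.11808904 -0.5290761   0.84135913] 436.7657787598675
{'time_s': 0.1, 'joint_positions': array([ 9.90915010e-01,  3.59430067e-01,  1.51131585e+00,  2.29994919e-07,
        1.27251188e+00, -1.15095290e-01]), 'qvel': array([-0.00213933, -0.00011721, -0.00258957, -0.00096501,  0.0002862 ,
       -0.00027698]), 'effort': array([ 3.37644553e-05, -5.16350555e+01, -2.71408403e+01,  6.78077526e-02,
        2.74677202e-02, -2.66657224e-05]), 'position': array([0.26859872, 0.53582248, 0.22189857]), 'ee_rot': array([-3.13993856e+00, -1.91444491e-04,  2.67680640e+00]), 'ft_force': array([ 0.93302703, -0.16922117, -0.03156727]), 'torque': array([-0.03487081, -0.05512289,  0.08439777]), 'width': 0.08756403036683238}
```

View pics/top0.png

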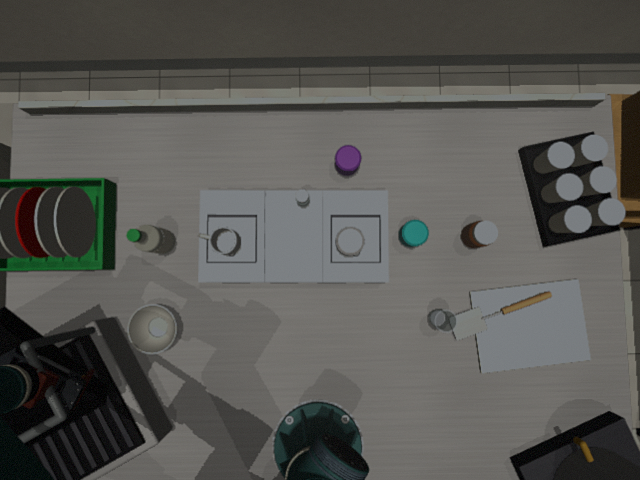

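View pics/side0.png

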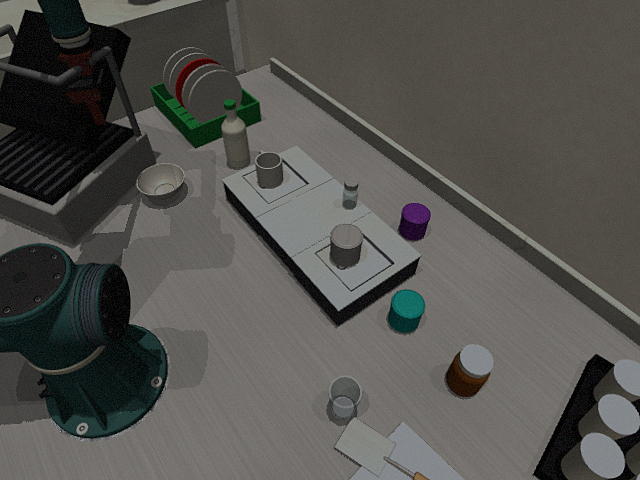

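The steel tin stands on the right flap (top ~(350,240), side ~(346,245)). The mug is on the left flap (top (226,241)), and the shaker is at (303,198) in top. The purple tin (348,159) and turquoise tin (414,233) are decoys on the counter. The grey one on the flap fits the description, so I'll enlarge it to confirm.

```bash
python3 - <<'E'
from h import *
a=cv2.imread('pics/top0.png')[175:300,190:400]
a=cv2.convertScaleAbs(cv2.resize(a,None,fx=3.8,fy=3.8,interpolation=cv2.INTER_CUBIC),alpha=1.3)
cv2.imwrite('pics/crop_top.png',a)
b=cv2.imread('pics/side0.png')[140:330,215:430]
cv2.imwrite('pics/crop_side.png',cv2.convertScaleAbs(cv2.resize(b,None,fx=3.1,fy=3.1,interpolation=cv2.INTER_CUBIC),alpha=1.3))
E
```

```text
(no output)
```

View pics/crop_top.png

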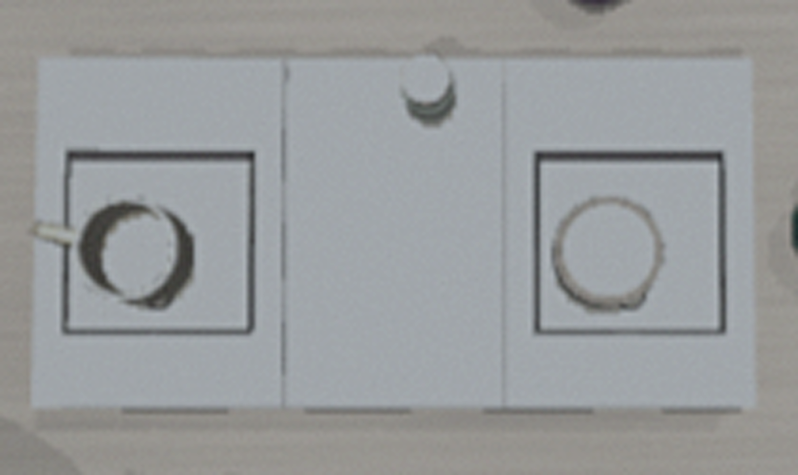

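View pics/crop_side.png

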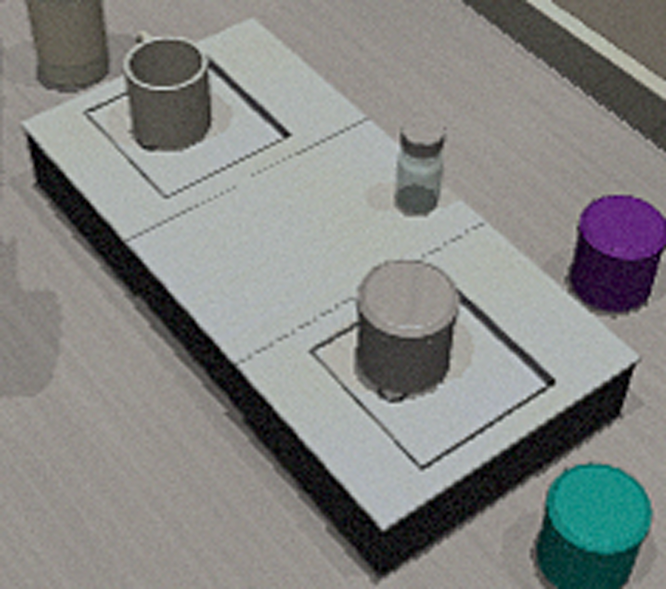

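The crops confirm it: a grey steel tin stands on the right flap, with the round mark just peeking out in front of it. Deck corners in the top crop are (38,58), (752,58), (757,408) and (32,408).

```bash
python3 - <<'E'
from h import *
f=lambda l:[((u+.5)/3.8-.5+190,(v+.5)/3.8-.5+175) for u,v in l]
np.set_printoptions(precision=4,suppress=True)
C=onz('top',f([(38,58),(752,58),(757,408),(32,408)]),.07);print(C)
print('size',np.linalg.norm(C-np.roll(C,-1,0),axis=1),'expect .49 .24')
e=C[0]+C[3]-C[1]-C[2]; yaw=np.arctan2(-e[0],e[1]); c=C.mean(0)
e2=C[0]+C[1]-C[2]-C[3]; print('yaw',yaw,np.arctan2(e2[1],e2[0]),'c',c)
S=onz('top',f([(285,58),(284,408),(505,58),(503,408)]),.07);print('seams',S)
F=onz('top',f([(536,152),(724,152),(724,332),(536,332)]),.07);print('flap',F, F.mean(0))
T=onz('top',f([(608,253)]),.14)[0];print('tin top',T, 'edges',onz('top',f([(554,253),(662,253),(608,198),(608,307)]),.14))
g=lambda l:[((u+.5)/3.1-.5+215,(v+.5)/3.1-.5+140) for u,v in l]
print('tin side', onz('side',g([(408,299)]),.14))
print('side deck corners BL,BR,FR,FL',onz('side',g([(253,20),(637,358),(384,530),(24,125)]),.07))
R=np.array([[np.cos(yaw),-np.sin(yaw)],[np.sin(yaw),np.cos(yaw)]])
for n,p in(('tin',T),('flapc',F.mean(0))): print(n,R.T@(p-c)[:2])
print('spot',c[:2]+R@[-.043,-.161])
print('shaker',R.T@(onz('top',f([(428,80)]),.145)[0]-c)[:2])
E
```

```text
[[ 0.6825  0.2959  0.07  ]
 [ 0.6749 -0.1963  0.07  ]
 [ 0.4344 -0.1932  0.07  ]
 [ 0.4423  0.2989  0.07  ]]
size [0.4922 0.2405 0.4922 0.2403] expect .49 .24
yaw -0.015693173554803326 -0.012746071187993119 c [0.5585 0.0513 0.07  ]
seams [[ 0.6799  0.1257  0.07  ]
 [ 0.4396  0.1279  0.07  ]
 [ 0.6775 -0.0259  0.07  ]
 [ 0.4372 -0.0207  0.07  ]]
flap [[ 0.6119 -0.0461  0.07  ]
 [ 0.6099 -0.1753  0.07  ]
 [ 0.4864 -0.1721  0.07  ]
 [ 0.4884 -0.044   0.07  ]] [ 0.5492 -0.1094  0.07  ]
tin top [ 0.5363 -0.0893  0.14  ] edges [[ 0.5369 -0.0547  0.14  ]
 [ 0.5358 -0.124   0.14  ]
 [ 0.5718 -0.0901  0.14  ]
 [ 0.5017 -0.0886  0.14  ]]
tin side [[ 0.535  -0.0928  0.14  ]]
side deck corners BL,BR,FR,FL [[ 0.681   0.2929  0.07  ]
 [ 0.672  -0.194   0.07  ]
 [ 0.4354 -0.192   0.07  ]
 [ 0.4449  0.2961  0.07  ]]
tin [-0.02  -0.141]
flapc [-0.0069 -0.1608]
spot [ 0.513 -0.109]
shaker [ 0.0912 -0.0254]
```

Measurements agree across both views: deck size 0.492 x 0.240, yaw ≈ -0.015, tin at (0.536, -0.091), station centre (0.5585, 0.051). I'll turn the jaws along the station's y, then fly to above the tin.

drive_tool --series '[[87.8, [0, 0, -0.6], [0, 0, -8.6]], [87.8, [0, 0, -0.6], [0, 0, -8.6]], [87.8, [0, 0, 0], [0, 0, -8.6]], [87.8, [-0.42, -1, 0], [0, 0, 0]], [87.8, [-0.42, -1, 0], [0, 0, 0]], [87.8, [-0.42, -1, 0], [0, 0, 0]], [87.8, [-0.42, -1, 0], [0, 0, 0]], [87.8, [-0.42, -1, 0], [0, 0, 0]], [87.8, [-0.42, -1, 0], [0, 0, 0]], [87.8, [-0.42, -1, 0], [0, 0, 0]], [87.8, [-0.42, -1, 0], [0, 0, 0]], [87.8, [-0.42, -1, 0], [0, 0, 0]], [87.8, [-0.42, -1, 0], [0, 0, 0]], [87.8, [-0.42, -1, 0], [0, 0, 0]], [87.8, [-0.42, -1, 0], [0, 0, 0]], [87.8, [-0.42, -1, 0], [0, 0, 0]], [87.8, [-0.42, -1, 0], [0, 0, 0]], [87.8, [-0.42, -1, 0], [0, 0, 0]], [87.8, [-0.42, -1, 0], [0, 0, 0]]]'

```text
time_s: 2.48
position: [0.4636, 0.0524, 0.2584]
ee_rot: [-3.142, -0.001, 3.127]
ft_force: [0.1, 0.3, -0.4]
width: 0.0877
```

drive_tool --series '[[87.8, [-0.494, -0.926, 0], [0, 0, 0]], [87.8, [-0.494, -0.926, 0], [0, 0, 0]], [87.8, [-0.494, -0.926, 0], [0, 0, 0]], [87.8, [-0.494, -0.926, 0], [0, 0, 0]], [87.8, [-0.494, -0.926, 0], [0, 0, 0]], [87.8, [0, 0, 0.9], [0, 0, 0]], [87.8, [0, 0, 0.9], [0, 0, 0]], [87.8, [0, 0, 0.9], [-4, 0, 0]], [87.8, [0, 0, 0], [0, 0, 0]]]'

```text
time_s: 3.6
position: [0.5338, -0.0868, 0.1756]
ee_rot: [3.071, -0.005, 3.125]
ft_force: [0.4, 0.2, 0.9]
width: 0.0879
```

```bash
python3 - <<'E'
from h import *
save(capture('side'),'side1'); s=monitor.state(); print(s['position'],s['ee_rot'],s['ft_force'])
b=cv2.imread('pics/side1.png')[60:330,215:485]
cv2.imwrite('pics/s1c.png',cv2.resize(b,None,fx=2.2,fy=2.2))
E
```

```text
[ 0.5348148  -0.08686826  0.17698519] [ 3.07200960e+00 -2.53465122e-03  3.12560157e+00] [ 1.19797114 -0.61721607 -0.64241781]
```

View pics/s1c.png

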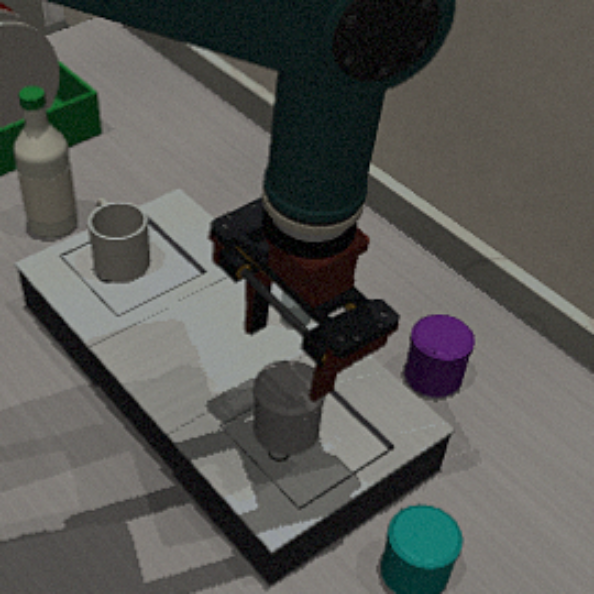

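The side crop shows the fingers straddling the tin (crop (287,405)), with the rear finger to the right and the front one to the left. Next is a vertical descent.

drive_tool --series '[[87.8, [0, -0.05, 0.6], [0, 0, 0]], [87.8, [0, -0.05, 0.6], [0, 0, 0]], [87.8, [0, -0.05, 0.6], [0, 0, 0]], [87.8, [0, -0.04, 0.6], [0, 0, 0]], [87.8, [0, -0.04, 0.55], [0, 0, 0]], [87.8, [0, 0, 0], [0, 0, 0]]]'

```text
time_s: 4.4
position: [0.5352, -0.0869, 0.0885]
ee_rot: [3.072, -0.001, 3.127]
ft_force: [-0.2, -0.7, 0.3]
width: 0.0878
```

```bash
python3 - <<'E'
from h import *
save(capture('side'),'side2'); s=monitor.state(); print(s['position'],s['ee_rot'],s['ft_force'])
b=cv2.imread('pics/side2.png')[100:330,215:445]
cv2.imwrite('pics/s2c.png',cv2.resize(b,None,fx=2.5,fy=2.5))
E
```

```text
[ 0.53569734 -0.08703983  0.08907917] [ 3.07206459e+00 -2.86324656e-04  3.12744097e+00] [-0.32686741 -0.61965249 -0.31042875]
```

View pics/s2c.png

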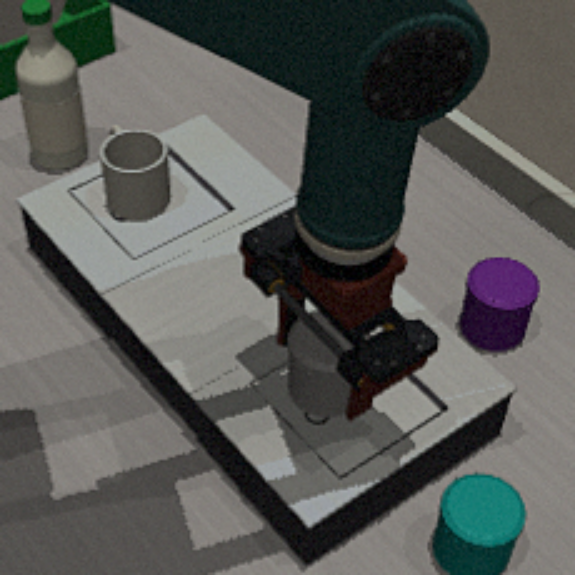

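The fingers straddle the tin with no contact. Now I push slowly in +y, with the rear fingertip leading low.

drive_tool --series '[[87.8, [0, 0.15, 0.01], [0, 0, 0]], [87.8, [0, 0.15, 0.01], [0, 0, 0]], [87.8, [0, 0.15, 0.01], [0, 0, 0]], [87.8, [0, 0.2, 0.014], [0, 0, 0]], [87.8, [0, 0.2, 0.014], [0, 0, 0]], [87.8, [0, 0.2, 0.014], [0, 0, 0]], [87.8, [0, 0.2, 0.014], [0, 0, 0]], [87.8, [0, 0.2, 0.014], [0, 0, 0]], [87.8, [0, 0.2, 0.014], [0, 0, 0]], [87.8, [0, 0, 0], [0, 0, 0]]]'

```text
time_s: 5.7
position: [0.5358, -0.0365, 0.0886]
ee_rot: [3.071, -0.001, 3.127]
ft_force: [-0.1, -0.4, 0.8]
width: 0.0876
```

```bash
python3 - <<'E'
from h import *
save(capture('side'),'side3'); s=monitor.state(); print(s['position'],s['ee_rot'],s['ft_force'])
b=cv2.imread('pics/side3.png')[100:330,215:445]
cv2.imwrite('pics/s3c.png',cv2.resize(b,None,fx=2.5,fy=2.5))
E
```

```text
[ 0.53560615 -0.03660393  0.08850854] [ 3.07045351e+00 -1.55300123e-03  3.12716192e+00] [-1.15997752 -0.2928471  -0.71931128]
```

View pics/s3c.png

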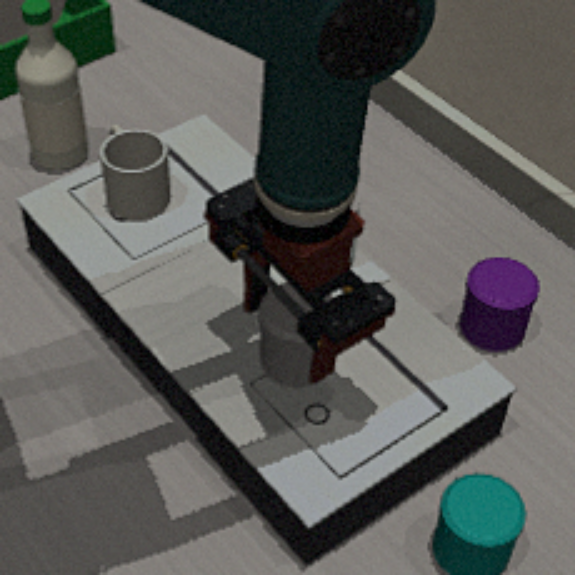

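The tin slides upright with the rear finger, and the round mark is now visible at crop (317,413). I'll keep pushing.

drive_tool --series '[[87.8, [0, 0.2, 0.014], [0, 0, 0]], [87.8, [0, 0.2, 0.014], [0, 0, 0]], [87.8, [0, 0.2, 0.014], [0, 0, 0]], [87.8, [0, 0.2, 0.014], [0, 0, 0]], [87.8, [0, 0.2, 0.014], [0, 0, 0]], [87.8, [0, 0.2, 0.014], [0, 0, 0]], [87.8, [0, 0.2, 0.014], [0, 0, 0]], [87.8, [0, 0.2, 0.014], [0, 0, 0]], [87.8, [0, 0.2, 0.014], [0, 0, 0]], [87.8, [0, 0.2, 0.014], [0, 0, 0]], [87.8, [0, 0.2, 0.014], [0, 0, 0]], [87.8, [0, 0.2, 0.014], [0, 0, 0]], [87.8, [0, 0.2, 0.014], [0, 0, 0]], [87.8, [0, 0.2, 0.014], [0, 0, 0]], [87.8, [0, 0.2, 0.014], [0, 0, 0]], [87.8, [0, 0.2, 0.014], [0, 0, 0]], [87.8, [0, 0.1, 0.007], [0, 0, 0]], [87.8, [0, 0, 0], [0, 0, 0]]]'

```text
time_s: 8.0
position: [0.5379, 0.062, 0.089]
ee_rot: [3.072, 0.0, 3.127]
ft_force: [0.2, -0.6, -0.3]
width: 0.0877
```

```bash
python3 - <<'E'
from h import *
im=capture('side');save(im,'side4'); save(capture('top'),'top4');s=monitor.state(); print(s['position'],s['ee_rot'],s['ft_force'])
b=cv2.imread('pics/side4.png')[100:330,215:445]
cv2.imwrite('pics/s4c.png',cv2.resize(b,None,fx=2.5,fy=2.5))
E
```

```text
[0.53781869 0.06174346 0.08897502] [3.07159538e+00 1.57734120e-05 3.12698829e+00] [ 0.40479718 -0.02643009 -0.09625965]
```

View pics/s4c.png

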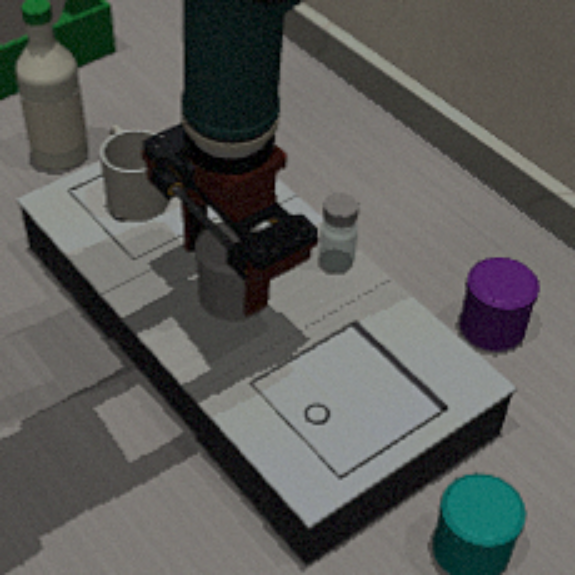

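The tin is on the middle deck, upright. I'll back the finger off 5 mm, rise straight up, and level the tool.

drive_tool --series '[[87.8, [0, -0.17, -0.01], [0, 0, 0]], [87.8, [0, 0, 0], [0, 0, 0]], [87.8, [0, 0.03, -0.4], [0, 0, 0]], [87.8, [0, 0.06, -0.8], [0, 0, 0]], [87.8, [0, 0.06, -0.8], [0, 0, 0]], [87.8, [0, 0.06, -0.8], [0, 0, 0]], [87.8, [0, 0.06, -0.8], [0, 0, 0]], [87.8, [0, 0, 0], [4, 0, 0]], [0, [0, -1, 0], [0, 0, 0]], [0, [0, -1, 0], [0, 0, 0]], [0, [0, -1, 0], [0, 0, 0]], [0, [0, -1, 0], [0, 0, 0]], [0, [0, 0, 0], [0, 0, 0]]]'

```text
time_s: 9.72
position: [0.5362, -0.0645, 0.198]
ee_rot: [-3.141, 0.001, 3.124]
ft_force: [-0.1, -0.4, 0.7]
width: 0.0414
```

```bash
python3 - <<'E'
from h import *
np.set_printoptions(precision=4,suppress=True)
save(capture('side'),'side5'); save(capture('top'),'top5');s=monitor.state(); print(s['position'],s['ee_rot'],s['ft_force'],s['width'])
a=cv2.resize(cv2.imread('pics/side5.png')[120:330,215:430],None,fx=2.5,fy=2.5);b=cv2.resize(cv2.imread('pics/top5.png')[175:300,190:400],None,fx=3.8,fy=3.8)
cv2.imwrite('pics/s5c.png',a);cv2.imwrite('pics/t5c.png',b)
print('mark', onz('side',[(317.5/2.5+215-.3,413.5/2.5+100-.3)],.07))
E
```

```text
[ 0.5359 -0.0627  0.1977] [3.1412 0.0004 3.1261] [0.9222 0.44   0.1331] 0.033563784024607156
mark [[ 0.5143 -0.1073  0.07  ]]
```

View pics/s5c.png

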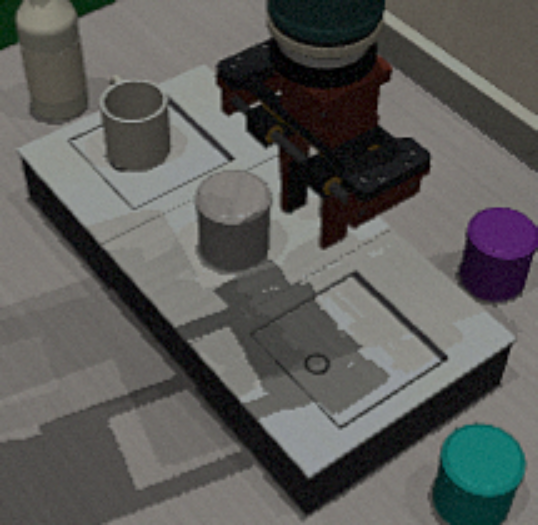

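View pics/t5c.png

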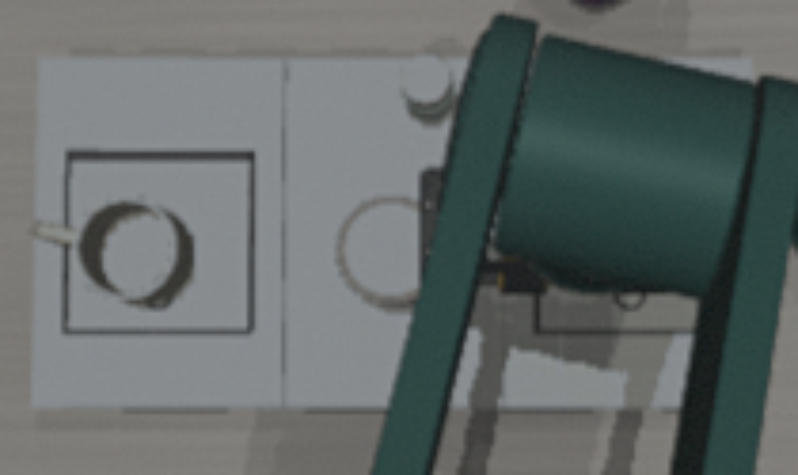

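The tin is upright, centred between the seams (top crop ~(392,253)). The mark from the side view is (0.514, -0.107), against (0.513, -0.109) predicted. I'll move above the mark, finish closing, and descend to about 15 mm above it.

drive_tool --series '[[0, [0.38, -0.76, 0], [0, 0, 0]], [0, [0.38, -0.76, 0], [0, 0, 0]], [0, [0, 0, 0.95], [0, 0, 0]], [0, [0, 0, 0.95], [0, 0, 0]], [0, [0, 0, 0.95], [0, 0, 0]], [0, [0, 0, 0.9], [0, 0, 0]], [0, [0, 0, 0], [0, 0, 0]], [0, [0, 0, 0], [0, 0, 0]]]'

```text
time_s: 10.82
position: [0.5131, -0.1078, 0.0855]
ee_rot: [-3.141, 0.001, 3.128]
ft_force: [-0.1, -1.0, 0.9]
width: 0.0005
```

```bash
python3 - <<'E'
from h import *
np.set_printoptions(precision=4,suppress=True)
save(capture('side'),'side6');s=monitor.state(); print(s['position'],s['ee_rot'],s['ft_force'],s['width'])
a=cv2.resize(cv2.imread('pics/side6.png')[120:330,215:430],None,fx=2.5,fy=2.5)
cv2.imwrite('pics/s6c.png',a)
print('tin',onz('side',[(234.5/2.5+214.5,197.5/2.5+119.5)],.14), onz('top',[(392.5/3.8+189.5,253.5/3.8+174.5)],.14),'mark top',onz('top',[(629.5/3.8+189.5,298.5/3.8+174.5)],.07))
E
```

```text
[ 0.5135 -0.108   0.0859] [-3.141   0.0018  3.1277] [-0.8193  0.7024  0.7715] 0.0003102391877828676
tin [[0.5393 0.0465 0.14  ]] [[0.5385 0.0491 0.14  ]] mark top [[ 0.5106 -0.1078  0.07  ]]
```

View pics/s6c.png

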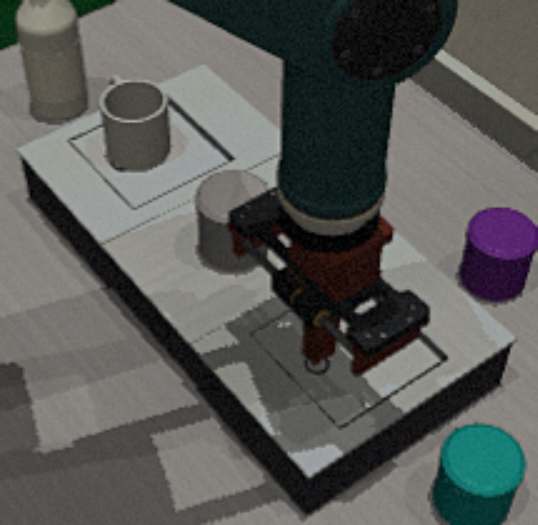

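The closed fingertips sit right over the mark (crop (317,360)). Tin measured at (0.539, 0.048), i.e. station y ≈ -3 mm. Now I press.

drive_tool --series '[[0, [0, 0, 0.25], [0, 0, 0]], [0, [0, 0, 0.2], [0, 0, 0]], [0, [0, 0, 0.1], [0, 0, 0]], [0, [0, 0, 0.06], [0, 0, 0]], [0, [0, 0, 0.06], [0, 0, 0]], [0, [0, 0, 0], [0, 0, 0]]]'

```text
time_s: 11.62
position: [0.5127, -0.1083, 0.065]
ee_rot: [-3.141, 0.0, 3.127]
ft_force: [-1.8, 0.7, 6.0]
width: 0.0004
```

5 mm down with 6 N on the tip, past the catch's 4 mm. I'll rise now.

drive_tool --series '[[0, [0, 0, 0.015], [0, 0, 0]], [0, [0, 0, -0.3], [0, 0, 0]], [0, [0, 0, -0.6], [0, 0, 0]], [0, [0, 0, -0.8], [0, 0, 0]], [0, [0, 0, -0.9], [0, 0, 0]], [0, [0, 0, -0.9], [0, 0, 0]], [0, [0, 0, -0.9], [0, 0, 0]], [0, [0, 0, -0.9], [0, 0, 0]], [0, [0, 0, -0.9], [0, 0, 0]], [0, [0, 0, 0], [0, 0, 0]]]'

```text
time_s: 12.88
position: [0.5137, -0.1087, 0.252]
ee_rot: [-3.14, 0.004, 3.127]
ft_force: [0.2, 0.5, -1.2]
width: 0.0005
```

```bash
python3 - <<'E'
from h import *
np.set_printoptions(precision=4,suppress=True)
save(capture('side'),'side7');save(capture('top'),'top7');s=monitor.state(); print(s['position'],s['ft_force'],s['time_s'])
a=cv2.resize(cv2.imread('pics/side7.png')[120:330,215:430],None,fx=2.5,fy=2.5)
cv2.imwrite('pics/s7c.png',a)
E
```

```text
[ 0.512  -0.1081  0.2496] [-0.0239  0.7388 -1.2983] 12.975
```

View pics/s7c.png

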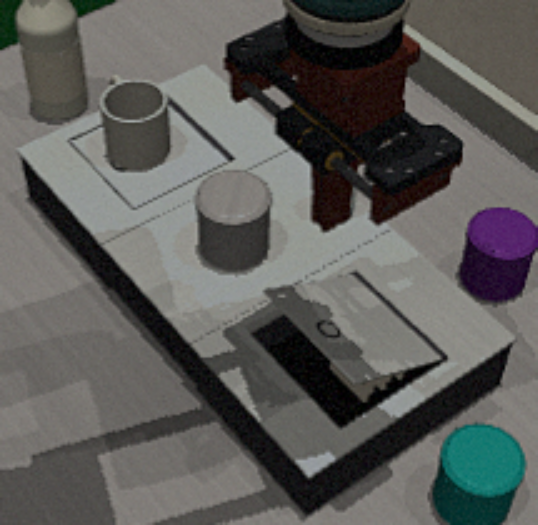

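View pics/top7.png

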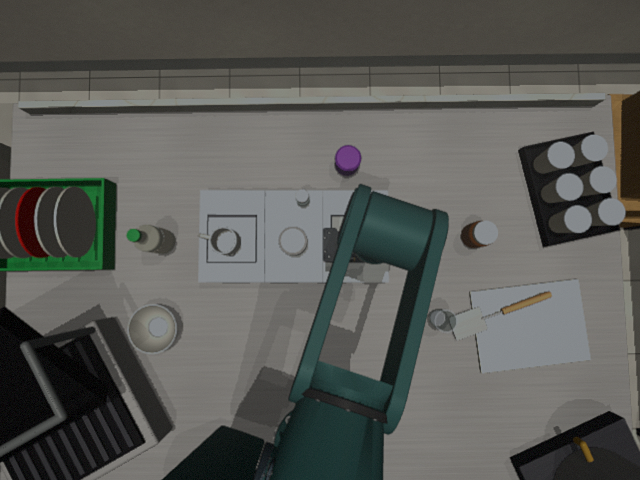

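The flap is ajar with the mark raised to crop (329,329), the tin is upright, and the cup flap is shut. I'll check the angle from the mark's pixel, then hand in.

```bash
python3 - <<'E'
from h import *
y=-.0145;R=np.array([[np.cos(y),-np.sin(y)],[np.sin(y),np.cos(y)]])
for a in (0,.3,.45):
    p=np.r_[np.array([.5585,.0513])+R@[.052-.095*np.cos(a),-.161],.07+.095*np.sin(a)]
    print(a,(proj('side',[p])[0]-[214.5,119.5])*2.5-.5)
s=monitor.state();print(abs(s['qvel']).max())
env.hand_in()
E
```

```text
0 [317.78013833 365.44307008]
0.3 [323.07291258 343.57063778]
0.45 [328.56169766 331.15635715]
0.018789747313760624
the job is handed in; nothing more can be done
```

The tin is on the plain deck between the flaps, its flap is ajar, and I've handed the job in; no verdict came back.

- **Tin:** I slid it about 140 mm off the right-hand flap by pushing low with one open finger, without gripping or lifting it. It stands upright. Two views put it about 20 mm in front of the deck's centre and about 2–5 mm to one side.
- **Flap:** I pressed the round mark 5 mm down with closed fingers, which took about 6 N, then rose straight up. The mark's position in the side picture matches an angle of about 0.45 rad.
- **Everything else:** The other flap looks shut. The cup, shaker and other things look unmoved in the last pictures, though I did not measure them again.
- **Finish:** The fingertips ended about 0.18 m above the deck, touching nothing, about 13 s in.

No check failed. The two cameras differed by 2–4 mm on the mark and the tin, which did not affect the result.

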